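Free the jammed marver

TASK

The red-handled marver has got jammed cornerwise in its steel pan, with two corners caught under the pan's folded-in rims. Turn it square with the pan, down in the pan, so that its corners come free, then lift it out and set it down gently, flat on its plate, in the middle of the black work board. Leave the blue-handled marver where it lies.

Things in the scene. Friction and masses are not known exactly. Their poses are not given: they have to be found in the camera images.
- red_marver_grip (a point): Middle of the red grip bar (90 x 18 x 28 mm, along x, on two thin posts) of the jammed marver: a dark graphite plate 130 (x) x 70 (y) x 14 mm, 0.3 kg. The point is 64 mm above the plate's underside, over its centre; bar from 50 to 78 mm. z up. At first it lies flat on the floor of pan, 27 to 31 degrees anticlockwise (from above) of the pan's x, two opposite corners under the rims.
- pan: Steel pan, fixed, holding the red-handled marver: outside 193 (x) x 138 (y) x 28 mm high, walls and floor 4 mm; origin at the centre of its underside. Both long rims fold inwards: lips 24 to 28 mm up overhang the 130 mm wide inside by 15 mm each, leaving an opening 100 x 185 mm. The plate lifts out once centred and its x within 10 degrees of the pan's x.
- board_top (a point): Centre of the top face of the black work board, a flat fixed slab 200 x 200 x 6 mm; this point is 6 mm above the bench.
- blue_marver_grip (a point): Centre of the blue handle of another marver, the same in shape and size, which lies square in a second, like pan. Not to be disturbed.
Mind the look-alikes: they are no part of the job. Leave any yellow look-alike of the pan alone. What is shaped like the part that bears red_marver_grip but green is not meant.

How it is judged:
By the outcome, as a careful person would: the job done as asked, in the order asked, and still so for the second after the job is handed in, with the robot touching nothing.
It also fails if it takes over 43 s, if anything falls off the work surface, if the arm or the gripper's body presses on something with over 40 N, if the wrist force passes 120 N, or if a joint passes its speed limit or range.

ROBOT

A 6-joint arm with a two-finger parallel gripper is mounted at the origin on the work surface. World frame = base frame: x ahead of the robot, y to its left, z up, the work surface at z = 0. Lengths are in m, angles in rad, forces in N, time in s.
With the tool pointing down it reaches from about 0.35 to 0.85 m from the base axis. Payload 8.1 kg.
Tool frame: the origin (TCP) lies midway between the tips of the shut fingers; the grasp point (between the pads) lies 19 mm behind it; z points along the fingers, y is the line along which they close (so a half turn about z gives the same grasp; the last joint's range is limited). The gripper opens to 85 mm and grips with 20 to 120 N. Pads are 22 mm wide; open, the fingers measure 114 mm over their backs; the gripper's body (76 mm by 85 mm) begins 54 mm behind the grasp point. The pads swing forward as they close: fully open they stand 13 mm farther back than shut.
Start: joints at [-1.321, 0.13, 1.488, -0, 1.523, -0.085], TCP at [0.197, -0.567, 0.231] pointing down, gripper open.
Joint ranges: [-2.96, 2.96], [-0.89, 2.26], [0.02, 2.5], [-1.34, 4.48], [0, 2.73], [-2.66, 2.66]. Speed limits (rad/s): [2.39, 2.39, 2.79, 3.14, 3.14, 3.14].

INTERFACE

Orientations are given as a unit quaternion [w, x, y, z].
In Python, from cell import ctrl gives the robot as it stands.
- The arm moves only by the tool drive_tool, never from a script. Its argument "deltas" is a list of rows, each an object of numbers: "fingers": the finger opening in cm, from 0 to 8.54; "tx", "ty", "tz": the shift along the tool's x, y, z in cm; "yaw": the turn about the tool's z in rad. In form: [{"fingers": .., "tx": .., "ty": .., "tz": .., "yaw": ..}, ...]. A call has 1 to 5 rows; each row shifts and turns the commanded pose from where the row before left it, along the tool's axes as they then stand; what a row does not reach is not made up. A row lasts 1/12 s, in which the tool goes at most 41.7 mm and 7.16 degrees, less where a joint would pass 70% of its speed; a pose out of reach is approached as far as the arm can. A call with a gripper value outside its range is refused whole. The fingers move at their own pace and stop on an object; "force" is the grip in N (left out, the last holds). Time passes only in rows, so rows that do not move let the fingers close. It gives the time, the measured TCP pose, the force, the opening and the grip force at its end, in the units of the state.
- ctrl.observe(): the state, without advancing time (a new reading comes with each control period).
- ctrl.grab_frame(name): name is "scene" or "top"; returns (picture, depth): 480x640x3 uint8, blue, green, red; 480x640 float32, m along the optical axis (not along the pixel's ray), 0 where there is no reading.
- ctrl.calibration(name): a dict with "fx", "fy", "cx", "cy" (pixels), "k1" (the pictures are not rectified: a ray, as slopes to the right and down, at radius r is drawn at 1 + k1 r^2 times it, then the intrinsics apply), "position" and "rotation" of the camera in the world. Camera axes: x right, y up, looking along -z (the intrinsics and any distortion apply to the point x, -y, -z); pixel columns grow to the right and rows downward; lengths in m; the calibration is good to about 2 mm. A picture is of the moment at which its call begins. calibration takes no time and is no camera call.
- ctrl.finish_job(): hands the job in; it is judged then, once.
The state is a dict: "clock": time; "joint_pos": joint angles; "qvel": joint speeds; "effort": joint torques, N m; "tool_pos": TCP position; "tcp_rot": TCP orientation; "wrist_force": force on the tool from outside, world axes, zero at the start; "moment": the same for the moment, N m; "grip_width": finger opening in m; "finger_force": force on a finger pad.
Only numpy, scipy, OpenCV 4.12 (cv2) and the standard library are available. Lean on these libraries where they do the work, as an engineer would, in place of code of your own. Each camera call takes 0.05 s, during which the arm holds its last target. There are 200 camera calls.

## Working session

There is one attempt and no reset: what is moved stays moved. The work goes in short steps, Python scripts to look and compute and a tool call to move; the robot and the scene stay as the last step left them, time stands still between calls to the robot, and variables do not carry over. Pictures are saved under pics/ and viewed, at most 10 in all, crops included, and the job is handed in when it is done.

Besides the shell and the picture viewer there is one more tool, called after "Emit:" as name(argument=value, ...) on one line, values as JSON. drive_tool: Moves the arm, as the interface text tells. Its arguments: {"type":"object","properties":{"deltas":{"type":"array","items":{"type":"object","properties":{"fingers":{"type":"number"},"tx":{"type":"number"},"ty":{"type":"number"},"tz":{"type":"number"},"yaw":{"type":"number"}}}},"force":{"type":"number"}},"required":["deltas"]}

```bash
mkdir -p pics
python3 - <<'E'
from cell import ctrl
import cv2,numpy as np
for n in("top","scene"):
    im,d=ctrl.grab_frame(n); cv2.imwrite(f"pics/{n}0.png",im); np.save(f"{n}0.npy",d)
    print(n,ctrl.calibration(n))
print(ctrl.observe())
E
```

```text
top {'fx': 464.995325786087, 'fy': 464.995325786087, 'cx': 321.85706613979255, 'cy': 234.0235154399364, 'k1': -0.012547590045376972, 'position': array([0.3368317 , 0.07926969, 1.02336716]), 'rotation': array([-0.70263937, -0.0230157 ,  0.02546801,  0.71071765])}
scene {'fx': 603.281608408125, 'fy': 603.281608408125, 'cx': 309.7409988506472, 'cy': 232.83776506630974, 'k1': -0.10744871764544754, 'position': array([1.27214142, 0.35864957, 1.29819812]), 'rotation': array([0.54487804, 0.17979366, 0.24836127, 0.78044784])}
{'clock': 0.1, 'joint_pos': array([-1.32142324e+00,  1.31135232e-01,  1.48916292e+00, -6.58150859e-06,
        1.52300874e+00, -8.53840684e-02]), 'qvel': array([ 1.17934620e-03, -2.25114114e-03, -3.36149117e-03,  2.90053213e-05,
       -9.06114867e-04, -1.96748427e-03]), 'effort': array([ 9.61398837e-04, -5.70952213e+01, -5.01941586e+01, -2.90501075e-04,
        8.15144536e-03, -2.13097269e-05]), 'tool_pos': array([ 0.19702845, -0.56620025,  0.23032381]), 'tcp_rot': array([-8.53966269e-04,  9.86024489e-01,  1.66598234e-01, -7.34758285e-05]), 'wrist_force': array([ 0.39534765, -0.38585257,  0.54255852]), 'moment': array([-0.02952084, -0.05521059, -0.00168815]), 'finger_force': 0.0, 'grip_width': 0.08554825137955203}
```

View pics/top0.png

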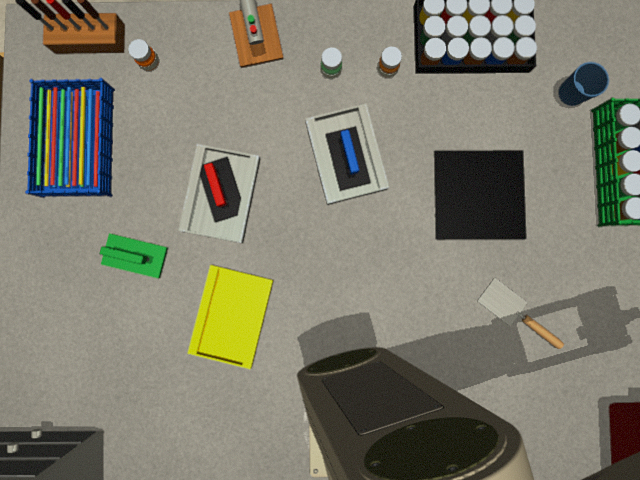

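View pics/scene0.png

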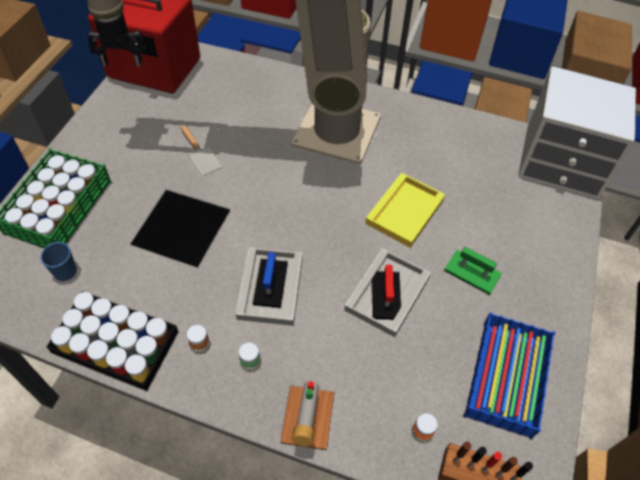

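The top view shows these candidates:
- Red marver at (214,187) in the grey pan at (220,193).
- Blue marver at (349,152) in its own grey pan, not to be touched.
- Green look-alike at (133,255) and yellow pan at (231,316), both decoys.
- Black board at (480,195).

The red bar at (214,187) fits the description: red grip, dark plate, cornerwise in a steel pan. I'll confirm it in a crop and measure.

```bash
cat > h.py <<'E'
import cv2,numpy as np
from cell import ctrl
from scipy.spatial.transform import Rotation as R
def cam(n):
    c=ctrl.calibration(n); K=np.array([[c["fx"],0,c["cx"]],[0,c["fy"],c["cy"]],[0,0,1]])
    q=c["rotation"]; return K,np.array([c["k1"],0,0,0.]),c["position"],R.from_quat([q[1],q[2],q[3],q[0]]).as_matrix()
def rays(n,uv):
    K,D,p,M=cam(n); u=cv2.undistortPoints(np.float64(uv).reshape(-1,1,2),K,D)[:,0]
    return p,np.c_[u[:,0],-u[:,1],-np.ones(len(u))]@M.T
def plane(n,uv,z):
    p,r=rays(n,uv); return (p+r*((z-p[2])/r[:,2])[:,None])
def cloud(n,d):
    v,u=np.mgrid[0:480,0:640]; p,r=rays(n,np.c_[u.ravel(),v.ravel()])
    return (p+r*d.reshape(-1,1)).reshape(480,640,3)
def box(P):
    (c,s,a)=cv2.minAreaRect(np.float32(P[:,:2]*1000))
    if s[0]<s[1]: s=s[::-1]; a+=90
    return np.round(c,1),np.round(s,1),round((a+90)%180-90,1)
def biggest(m):
    c=max(cv2.findContours(m.astype(np.uint8),cv2.RETR_EXTERNAL,cv2.CHAIN_APPROX_NONE)[0],key=cv2.contourArea)
    return c[:,0]
def measure(n,im,d,roi,tag=""):
    x0,y0,x1,y1=roi; X=cloud(n,d); sel=np.zeros((480,640),bool); sel[y0:y1,x0:x1]=1
    hsv=cv2.cvtColor(im,cv2.COLOR_BGR2HSV); h,s,v=cv2.split(hsv)
    return X,sel,h,s,v
E
python3 - <<'E'
from h import *
im=cv2.imread("pics/top0.png"); d=np.load("top0.npy")
X,sel,h,s,v=measure("top",im,d,(170,130,270,250)); Z=X[...,2]
print("bench z",np.median(Z[220:240,330:360]), np.std(Z[220:240,330:360]))
red=sel&((h<10)|(h>170))&(s>120)
print("red z pct",np.percentile(Z[red],[2,20,50,80,98]))
t=red&(Z>0.074); c=biggest(t); print("red bar top",box(plane("top",c,.082)), box(X[t]))
pan=sel&(Z>.021)&(Z<.036)&(s<60)
c=biggest(cv2.morphologyEx((sel&(Z>.015)&(Z<.1)).astype(np.uint8),cv2.MORPH_OPEN,np.ones((3,3))));print("pan",box(plane("top",c,.028)))
dark=sel&(v<75)&(Z<.035)
c=biggest(dark); print("plate",box(plane("top",c,.018)))
X,sel,h,s,v=measure("top",im,d,(425,140,535,250))
c=biggest(sel&(v<45)); print("board",box(plane("top",c,.006)))
# scene cross-check of red bar
im2=cv2.imread("pics/scene0.png"); d2=np.load("scene0.npy")
X,sel,h,s,v=measure("scene",im2,d2,(340,240,440,340))
red=sel&((h<10)|(h>170))&(s>120); t=red&(X[...,2]>.074); print("scene bar top",t.sum(),box(X[t]))
t=sel&(X[...,2]>.015);c=biggest(cv2.morphologyEx(t.astype(np.uint8),cv2.MORPH_OPEN,np.ones((3,3))));print("scene pan",box(X[c[:,1],c[:,0]]))
X,sel,h,s,v=measure("scene",im2,d2,(120,180,240,270)); c=biggest(sel&(v<45)); print("scene board",box(plane("scene",c,.006)))
cv2.imwrite("pics/crop1.png",cv2.resize(im[130:260,90:290],None,fx=4,fy=4,interpolation=cv2.INTER_CUBIC))
E
```

```text
bench z -0.001576649845331346 0.08342131718269843
red z pct [0.01551763 0.07092272 0.07936507 0.0812777  0.08341385]
red bar top (array([506.4, 295.7]), array([89.2, 18.5]), 17.6) (array([506.9, 296.8]), array([89.2, 18.5]), 18.5)
pan (array([501. , 318.6]), array([193. ,  92.5]), -11.6)
plate (array([507.1, 295.1]), array([130.6,  70.1]), 17.6)
board (array([ 490.9, -274.2]), array([197. , 194.3]), 89.5)
scene bar top 258 (array([868.1, 331.9]), array([809.1,  31.7]), 6.0)
scene pan (array([831.1, 286.7]), array([877.7, 168.5]), -1.6)
scene board (array([ 494.9, -276.3]), array([193.8, 193.7]), -0.5)
```

View pics/crop1.png

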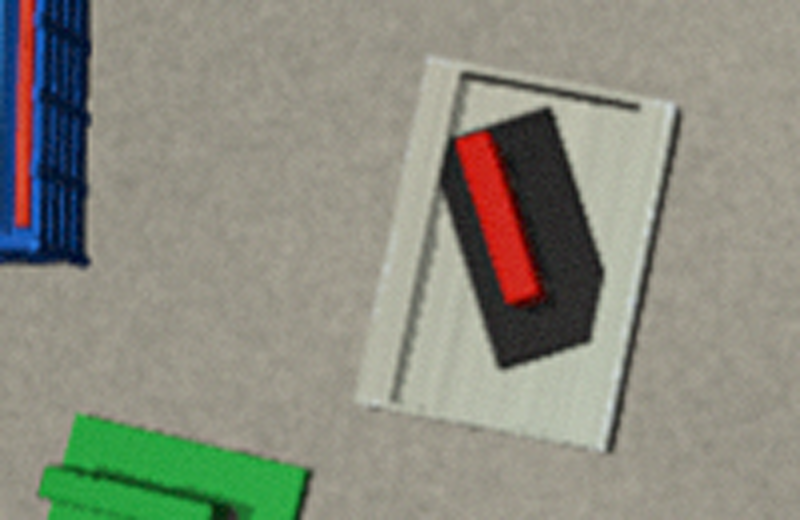

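The crop confirms it: the red bar (crop about 500,218) is on the dark plate, skewed in the grey pan, with its left and right corners under the lips. The depth mask only caught part of the pan, so I'll get its outline from the corners (crop 430,57; 678,103; 608,450; 357,402).

Run:
```python
from h import *
im=cv2.imread("pics/top0.png")
uv=np.array([[430,57],[676,104],[606,450],[357,402]])/4.-.375+[90,130]
P=plane("top",uv,.028); print(P.round(4)); print("c",P.mean(0)); print(box(P))
d=np.load("top0.npy"); X=cloud("top",d)
m=(X[...,2]>.02)&(X[...,2]<.036); m[:, :175]=0; m[:,265:]=0; m[:140]=0;m[245:]=0
n,l,st,ce=cv2.connectedComponentsWithStats(cv2.morphologyEx(m.astype(np.uint8),cv2.MORPH_OPEN,np.ones((2,2))))
for i in range(1,n):
    if st[i,4]>60: print(st[i],box(plane("top",np.argwhere(l==i)[:,::-1],.028)))
w=X[...,2][60:120,200:280]; print("bench",np.median(w),w.std())
o=ctrl.observe(); q=o["tcp_rot"]; M=R.from_quat([q[1],q[2],q[3],q[0]]).as_matrix(); print(M.round(3)); print(o["tool_pos"])
```

```text
[[0.6049 0.3445 0.028 ]
 [0.5773 0.2107 0.028 ]
 [0.3897 0.2486 0.028 ]
 [0.417  0.3823 0.028 ]]
c [0.4972456  0.29655321 0.028     ]
(array([497.3, 296.6]), array([191.9, 136.6]), -11.4)
[ 180  146   80   98 1694] (array([494.2, 294.6]), array([193.2, 137.3]), -11.6)
bench -0.0014547073617989792 0.07231907689822879
[[ 0.944  0.329 -0.   ]
 [ 0.329 -0.944  0.002]
 [ 0.    -0.002 -1.   ]]
[ 0.19702845 -0.56620025  0.23032381]
```

Emit:
drive_tool(deltas=[{"tx":3.05,"ty":-2.34,"fingers":8.5},{"tx":3.05,"ty":-2.34},{"tx":3.05,"ty":-2.34},{"tx":3.05,"ty":-2.34},{"tx":3.05,"ty":-2.34}])

```text
$.deltas[0]: bad value
```

Emit:
drive_tool(deltas=[{"tx":3.05,"ty":-2.34},{"tx":3.05,"ty":-2.34},{"tx":3.05,"ty":-2.34},{"tx":3.05,"ty":-2.34},{"tx":3.05,"ty":-2.34}])

```text
$.deltas[0]: bad value
```

Emit:
drive_tool(deltas=[{"tx":3.05,"ty":-2.34},{"tx":3.05,"ty":-2.34},{"tx":1.75,"ty":-3.6},{"tx":1.75,"ty":-3.6},{"tx":1.75,"ty":-3.6}])

```text
$.deltas[0]: bad value
```

Emit:
drive_tool(deltas=[{"tx":1.75,"ty":-3.6},{"tx":1.75,"ty":-3.6},{"tx":1.75,"ty":-3.6},{"tx":1.75,"ty":-3.6},{"tx":1.75,"ty":-3.6}])

```text
$.deltas[0]: bad value
```

Each row probably needs all the fields.

Emit:
drive_tool(deltas=[{"fingers":8.5,"tx":3.05,"ty":-2.34,"tz":0,"yaw":0},{"fingers":8.5,"tx":3.05,"ty":-2.34,"tz":0,"yaw":0},{"fingers":8.5,"tx":3.05,"ty":-2.34,"tz":0,"yaw":0},{"fingers":8.5,"tx":3.05,"ty":-2.34,"tz":0,"yaw":0},{"fingers":8.5,"tx":3.05,"ty":-2.34,"tz":0,"yaw":0}])

```text
clock: 0.52
tool_pos: [0.3031, -0.4043, 0.2307]
tcp_rot: [-0.0, 0.986, 0.166, -0.0]
wrist_force: [0.3, -0.3, 0.2]
grip_width: 0.0849
finger_force: 0.0
```

Emit:
drive_tool(deltas=[{"fingers":8.5,"tx":3.05,"ty":-2.34,"tz":0,"yaw":0},{"fingers":8.5,"tx":3.05,"ty":-2.34,"tz":0,"yaw":0},{"fingers":8.5,"tx":3.05,"ty":-2.34,"tz":0,"yaw":0},{"fingers":8.5,"tx":3.05,"ty":-2.34,"tz":0,"yaw":0},{"fingers":8.5,"tx":3.05,"ty":-2.34,"tz":0,"yaw":0}])

```text
clock: 0.93
tool_pos: [0.4088, -0.2436, 0.231]
tcp_rot: [-0.0, 0.986, 0.166, -0.0]
wrist_force: [0.2, -0.7, 0.5]
grip_width: 0.085
finger_force: 0.0
```

Emit:
drive_tool(deltas=[{"fingers":8.5,"tx":3.05,"ty":-2.34,"tz":0,"yaw":0},{"fingers":8.5,"tx":3.05,"ty":-2.34,"tz":0,"yaw":0},{"fingers":8.5,"tx":1.75,"ty":-3.6,"tz":0,"yaw":0},{"fingers":8.5,"tx":1.75,"ty":-3.6,"tz":0,"yaw":0},{"fingers":8.5,"tx":1.75,"ty":-3.6,"tz":0,"yaw":0}])

```text
clock: 1.35
tool_pos: [0.4644, -0.06, 0.2308]
tcp_rot: [-0.0, 0.986, 0.167, -0.0]
wrist_force: [0.6, -0.7, -0.0]
grip_width: 0.0849
finger_force: 0.0
```

Emit:
drive_tool(deltas=[{"fingers":8.5,"tx":1.75,"ty":-3.6,"tz":0,"yaw":0},{"fingers":8.5,"tx":1.75,"ty":-3.6,"tz":0,"yaw":0},{"fingers":8.5,"tx":1.75,"ty":-3.6,"tz":0,"yaw":0},{"fingers":8.5,"tx":1.75,"ty":-3.6,"tz":0,"yaw":0},{"fingers":8.5,"tx":1.75,"ty":-3.6,"tz":0,"yaw":0}])

```text
clock: 1.77
tool_pos: [0.4877, 0.1388, 0.231]
tcp_rot: [0.0, 0.986, 0.167, -0.0]
wrist_force: [0.3, 0.3, 1.1]
grip_width: 0.0848
finger_force: 0.0
```

```bash
cat > go.py <<'E'
import sys; from h import *
o=ctrl.observe(); q=o["tcp_rot"]; M=R.from_quat([q[1],q[2],q[3],q[0]]).as_matrix()
t=np.array([float(a) for a in sys.argv[1:4]])
print("clock",round(o["clock"],2),"tool deltas cm",((t-o["tool_pos"])@M*100).round(2),"tool x yaw deg",round(np.degrees(np.arctan2(M[1,0],M[0,0])),2),"tilt",M[:,2].round(4),"q",o["joint_pos"].round(2), "F",o["wrist_force"].round(1))
E
python3 go.py .5065 .2957 .12
```

```text
clock 1.77 tool deltas cm [  6.93 -14.2   11.1 ] tool x yaw deg 19.19 tilt [-3.e-04 -1.e-04 -1.e+00] q [ 0.18 -0.12  1.74 -0.    1.52  1.41] F [0.3 0.3 1.1]
```

Emit:
drive_tool(deltas=[{"fingers":8.5,"tx":1.7,"ty":-3.5,"tz":1,"yaw":0.007},{"fingers":8.5,"tx":1.7,"ty":-3.5,"tz":1.2,"yaw":0.007},{"fingers":8.5,"tx":1.7,"ty":-3.5,"tz":1.2,"yaw":0.007},{"fingers":8.5,"tx":1.5,"ty":-3.0,"tz":2,"yaw":0.007},{"fingers":8.5,"tx":0,"ty":0,"tz":2,"yaw":0}])

```text
clock: 2.18
tool_pos: [0.5075, 0.2915, 0.1565]
tcp_rot: [-0.001, 0.988, 0.155, 0.001]
wrist_force: [0.7, -0.0, -0.8]
grip_width: 0.0847
finger_force: 0.0
```

Emit:
drive_tool(deltas=[{"fingers":6,"tx":0,"ty":0,"tz":0,"yaw":0},{"fingers":6,"tx":0,"ty":0,"tz":0,"yaw":0},{"fingers":6,"tx":0,"ty":0,"tz":0,"yaw":0}])

```text
clock: 2.43
tool_pos: [0.5079, 0.2851, 0.1581]
tcp_rot: [0.0, 0.988, 0.152, 0.0]
wrist_force: [-0.0, -0.6, 0.0]
grip_width: 0.0602
finger_force: 0.0
```

```bash
python3 go.py .5065 .2957 .05
python3 - <<'E'
from h import *
for n in ("top","scene"):
    im,d=ctrl.grab_frame(n); cv2.imwrite(f"pics/{n}1.png",im)
cv2.imwrite("pics/crop2.png",cv2.resize(im[150:350,280:480],None,fx=3,fy=3))
E
```

```text
clock 2.43 tool deltas cm [ 0.18 -1.06 10.81] tool x yaw deg 17.54 tilt [ 2.e-04 -2.e-04 -1.e+00] q [ 0.42  0.13  1.63 -0.    1.39  1.69] F [-0.  -0.6  0. ]
```

View pics/crop2.png

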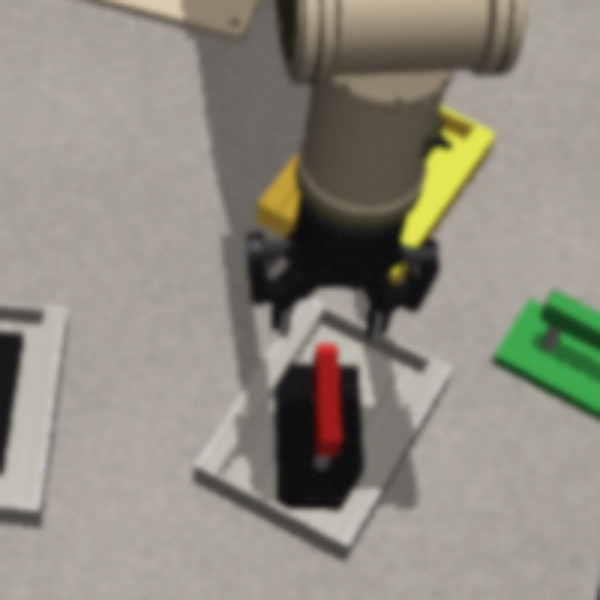

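The scene crop shows the open fingers above and behind the bar (crop 325,400), in line with it. I'll correct by 1 cm and go down.

Emit:
drive_tool(deltas=[{"fingers":6,"tx":0.1,"ty":-0.5,"tz":1.5,"yaw":0},{"fingers":6,"tx":0.08,"ty":-0.56,"tz":2,"yaw":0},{"fingers":6,"tx":0,"ty":0,"tz":2,"yaw":0},{"fingers":6,"tx":0,"ty":0,"tz":1,"yaw":0},{"fingers":6,"tx":0,"ty":0,"tz":0,"yaw":0}])

```text
clock: 2.95
tool_pos: [0.5051, 0.2951, 0.0906]
tcp_rot: [0.0, 0.988, 0.152, -0.002]
wrist_force: [-0.9, -0.1, -0.0]
grip_width: 0.0604
finger_force: 0.0
```

```bash
python3 go.py .5065 .2957 .05
```

```text
clock 2.95 tool deltas cm [ 0.16 -0.02  4.06] tool x yaw deg 17.52 tilt [-0.0029 -0.0014 -1.    ] q [ 0.44  0.2   1.67 -0.    1.27  1.71] F [-0.9 -0.1 -0. ]
```

Emit:
drive_tool(deltas=[{"fingers":6,"tx":0.1,"ty":0,"tz":1.2,"yaw":0},{"fingers":6,"tx":0,"ty":0,"tz":1.4,"yaw":0},{"fingers":6,"tx":0,"ty":0,"tz":1,"yaw":0},{"fingers":6,"tx":0,"ty":0,"tz":0.4,"yaw":0},{"fingers":6,"tx":0,"ty":0,"tz":0,"yaw":0}])

```text
clock: 3.37
tool_pos: [0.5067, 0.2963, 0.0514]
tcp_rot: [0.0, 0.988, 0.153, -0.001]
wrist_force: [0.1, -0.2, -0.8]
grip_width: 0.0598
finger_force: 0.0
```

```bash
python3 go.py .5065 .2957 .05
```

```text
clock 3.37 tool deltas cm [-0.04  0.05  0.14] tool x yaw deg 17.56 tilt [-1.3e-03 -7.0e-04 -1.0e+00] q [ 0.44  0.25  1.69 -0.    1.2   1.71] F [ 0.1 -0.2 -0.8]
```

Emit:
drive_tool(deltas=[{"fingers":2.2,"tx":0,"ty":0,"tz":0.1,"yaw":0},{"fingers":2.2,"tx":0,"ty":0,"tz":0,"yaw":0},{"fingers":2.2,"tx":0,"ty":0,"tz":0,"yaw":0},{"fingers":1,"tx":0,"ty":0,"tz":0,"yaw":0},{"fingers":1,"tx":0,"ty":0,"tz":0,"yaw":0}], force=45)

```text
clock: 3.78
tool_pos: [0.5077, 0.297, 0.0521]
tcp_rot: [-0.0, 0.988, 0.153, 0.001]
wrist_force: [-0.1, 0.1, 3.6]
grip_width: 0.0173
finger_force: 47.5
```

Emit:
drive_tool(deltas=[{"fingers":1,"tx":0,"ty":0,"tz":0,"yaw":0},{"fingers":1,"tx":0,"ty":0,"tz":0,"yaw":0}])

```text
clock: 3.95
tool_pos: [0.5077, 0.2969, 0.0521]
tcp_rot: [-0.0, 0.988, 0.153, 0.001]
wrist_force: [-1.1, -0.6, 4.6]
grip_width: 0.0174
finger_force: 48.0
```

```bash
python3 go.py .5065 .2957 .05
```

```text
clock 3.95 tool deltas cm [-0.15  0.08  0.21] tool x yaw deg 17.58 tilt [ 1.2e-03  5.0e-04 -1.0e+00] q [ 0.44  0.25  1.69 -0.    1.2   1.71] F [-1.1 -0.6  4.6]
```

Emit:
drive_tool(deltas=[{"fingers":1,"tx":0,"ty":0,"tz":0,"yaw":0.05},{"fingers":1,"tx":0,"ty":0,"tz":0,"yaw":0.07},{"fingers":1,"tx":0,"ty":0,"tz":0,"yaw":0.07},{"fingers":1,"tx":0,"ty":0,"tz":0,"yaw":0.07},{"fingers":1,"tx":0,"ty":0,"tz":0,"yaw":0.0}])

```text
clock: 4.37
tool_pos: [0.5076, 0.2973, 0.0521]
tcp_rot: [-0.0, 1.0, 0.021, 0.001]
wrist_force: [0.8, 0.2, 4.3]
grip_width: 0.0174
finger_force: 48.0
```

```bash
python3 go.py .4970 .2962 .0521
```

```text
clock 4.37 tool deltas cm [-1.06  0.06 -0.  ] tool x yaw deg 2.43 tilt [ 0.001  0.001 -1.   ] q [0.44 0.25 1.69 0.   1.2  1.97] F [0.8 0.2 4.3]
```

Emit:
drive_tool(deltas=[{"fingers":1,"tx":0,"ty":0,"tz":0,"yaw":0.08},{"fingers":1,"tx":0,"ty":0,"tz":0,"yaw":0.08},{"fingers":1,"tx":0,"ty":0,"tz":0,"yaw":0.083},{"fingers":1,"tx":-0.5,"ty":0.1,"tz":0,"yaw":0.0},{"fingers":1,"tx":-0.5,"ty":0.2,"tz":0,"yaw":0.0}])

```text
clock: 4.78
tool_pos: [0.4976, 0.2962, 0.0521]
tcp_rot: [-0.001, 0.995, -0.097, 0.001]
wrist_force: [2.9, 2.2, 4.6]
grip_width: 0.017
finger_force: 47.8
```

Emit:
drive_tool(deltas=[{"fingers":1,"tx":0,"ty":0,"tz":0,"yaw":0},{"fingers":1,"tx":0,"ty":0,"tz":0,"yaw":0}])

```text
clock: 4.95
tool_pos: [0.4967, 0.296, 0.0521]
tcp_rot: [-0.0, 0.995, -0.096, 0.0]
wrist_force: [0.5, -1.1, 7.8]
grip_width: 0.0174
finger_force: 48.2
```

```bash
python3 go.py .4970 .2962 .0521;python3 - <<'E'
from h import *
im,d=ctrl.grab_frame("scene")
cv2.imwrite("pics/crop3.png",cv2.resize(im[200:350,330:480],None,fx=4,fy=4))
E
```

```text
clock 4.95 tool deltas cm [ 0.03 -0.02  0.  ] tool x yaw deg -11.07 tilt [ 1.e-03  7.e-04 -1.e+00] q [0.45 0.23 1.72 0.   1.19 2.21] F [ 0.5 -1.1  7.8]
```

View pics/crop3.png

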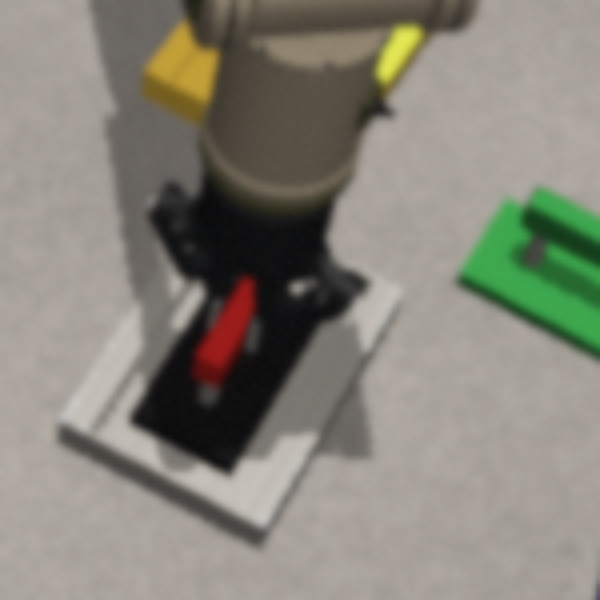

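The plate now lies square in the pan (crop: plate edge 135,415 to 235,470, parallel to the pan edge) with its corners clear of the lips. I'll lift straight up.

Emit:
drive_tool(deltas=[{"fingers":1,"tx":0,"ty":0,"tz":-0.4,"yaw":0},{"fingers":1,"tx":0,"ty":0,"tz":-0.8,"yaw":0},{"fingers":1,"tx":0,"ty":0,"tz":-1,"yaw":0},{"fingers":1,"tx":0,"ty":0,"tz":-1,"yaw":0},{"fingers":1,"tx":0,"ty":0,"tz":-1,"yaw":0}])

```text
clock: 5.42
tool_pos: [0.4965, 0.2957, 0.0943]
tcp_rot: [0.0, 0.995, -0.098, -0.0]
wrist_force: [0.0, -0.3, -3.1]
grip_width: 0.0175
finger_force: 46.7
```

Emit:
drive_tool(deltas=[{"fingers":1,"tx":0,"ty":0,"tz":-2,"yaw":0},{"fingers":1,"tx":0,"ty":0,"tz":-2.5,"yaw":0},{"fingers":1,"tx":0,"ty":0,"tz":-2.5,"yaw":0},{"fingers":1,"tx":0,"ty":0,"tz":-2,"yaw":0},{"fingers":1,"tx":0,"ty":0,"tz":-1,"yaw":0}])

```text
clock: 5.83
tool_pos: [0.4982, 0.2965, 0.1979]
tcp_rot: [-0.001, 0.995, -0.098, 0.002]
wrist_force: [0.7, 0.1, -3.6]
grip_width: 0.0175
finger_force: 46.9
```

```bash
python3 go.py .4930 -.2755 .195;python3 - <<'E'
from h import *
im,d=ctrl.grab_frame("scene")
cv2.imwrite("pics/crop4.png",im)
im=cv2.imread("pics/top0.png"); v=im.max(2)
for th in (35,45,60,75):
    m=np.zeros((480,640),bool); m[140:250,425:535]=v[140:250,425:535]<th
    print(th,box(plane("top",biggest(m),.006)))
im=cv2.imread("pics/scene0.png"); v=im.max(2)
for th in (45,60,75):
    m=np.zeros((480,640),bool); m[180:270,120:240]=v[180:270,120:240]<th
    print(th,box(plane("scene",biggest(m),.006)))
E
```

```text
clock 5.83 tool deltas cm [10.62 56.2   0.15] tool x yaw deg -11.22 tilt [ 0.0049  0.0024 -1.    ] q [0.45 0.09 1.59 0.   1.45 2.22] F [ 0.7  0.1 -3.6]
35 (array([ 490.9, -274.2]), array([196.4, 194.3]), 89.5)
45 (array([ 490.9, -274.2]), array([197. , 194.3]), 89.5)
60 (array([ 490.9, -273.9]), array([198.4, 194.3]), 89.5)
75 (array([ 491.4, -274. ]), array([199.6, 197.2]), -90.0)
45 (array([ 494.9, -276.3]), array([193.8, 193.7]), -0.5)
60 (array([ 494.7, -276.2]), array([196. , 195.7]), -0.6)
75 (array([ 494.6, -276.5]), array([198.2, 197.6]), -0.3)
```

View pics/crop4.png

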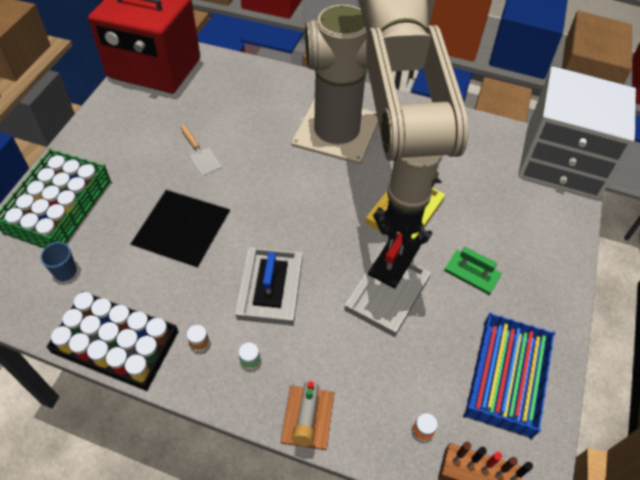

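The marver hangs free above the pan (about 395,250). Wrist force is −3 N, its weight. I'll carry it to the board, with the plate about 14 cm up and well clear of the blue handle.

Emit:
drive_tool(deltas=[{"fingers":1,"tx":0.3,"ty":1.5,"tz":0,"yaw":0},{"fingers":1,"tx":0.5,"ty":2.5,"tz":0,"yaw":0},{"fingers":1,"tx":0.6,"ty":3.2,"tz":0,"yaw":0},{"fingers":1,"tx":0.6,"ty":3.2,"tz":0,"yaw":0},{"fingers":1,"tx":0.6,"ty":3.2,"tz":0,"yaw":0}])

```text
clock: 6.3
tool_pos: [0.4943, 0.1554, 0.1913]
tcp_rot: [0.001, 0.995, -0.098, -0.001]
wrist_force: [0.5, -0.5, -3.5]
grip_width: 0.017
finger_force: 46.7
```

Emit:
drive_tool(deltas=[{"fingers":1,"tx":0.6,"ty":3.2,"tz":0,"yaw":0},{"fingers":1,"tx":0.6,"ty":3.2,"tz":0,"yaw":0},{"fingers":1,"tx":0.6,"ty":3.2,"tz":0,"yaw":0},{"fingers":1,"tx":0.6,"ty":3.2,"tz":0,"yaw":0},{"fingers":1,"tx":0.6,"ty":3.2,"tz":0,"yaw":0}])

```text
clock: 6.72
tool_pos: [0.4924, -0.0074, 0.1916]
tcp_rot: [0.0, 0.995, -0.098, -0.001]
wrist_force: [1.8, -0.7, -3.1]
grip_width: 0.0173
finger_force: 46.7
```

Emit:
drive_tool(deltas=[{"fingers":1,"tx":0.6,"ty":3.2,"tz":0,"yaw":0},{"fingers":1,"tx":0.6,"ty":3.2,"tz":0,"yaw":0},{"fingers":1,"tx":0.6,"ty":3.2,"tz":0,"yaw":0},{"fingers":1,"tx":0.6,"ty":3.2,"tz":0,"yaw":0},{"fingers":1,"tx":0.6,"ty":3.2,"tz":0,"yaw":0}])

```text
clock: 7.13
tool_pos: [0.4905, -0.1699, 0.1915]
tcp_rot: [-0.0, 0.995, -0.098, -0.001]
wrist_force: [0.7, -0.5, -2.4]
grip_width: 0.0173
finger_force: 46.7
```

Emit:
drive_tool(deltas=[{"fingers":1,"tx":0.5,"ty":3.0,"tz":0,"yaw":0},{"fingers":1,"tx":0.5,"ty":2.5,"tz":0,"yaw":0},{"fingers":1,"tx":0.3,"ty":1.5,"tz":0,"yaw":0},{"fingers":1,"tx":0,"ty":0,"tz":0,"yaw":-0.1},{"fingers":1,"tx":0,"ty":0,"tz":0,"yaw":-0.09}])

```text
clock: 7.55
tool_pos: [0.49, -0.2403, 0.1916]
tcp_rot: [-0.001, 1.0, -0.002, -0.001]
wrist_force: [0.1, 0.3, -3.0]
grip_width: 0.0173
finger_force: 46.7
```

Emit:
drive_tool(deltas=[{"fingers":1,"tx":0,"ty":0,"tz":0,"yaw":0},{"fingers":1,"tx":0,"ty":0,"tz":0,"yaw":0}])

```text
clock: 7.72
tool_pos: [0.4906, -0.239, 0.1921]
tcp_rot: [-0.001, 1.0, -0.004, -0.001]
wrist_force: [0.7, -0.3, -3.7]
grip_width: 0.017
finger_force: 46.7
```

```bash
python3 go.py .4930 -.2755 .06
```

```text
clock 7.72 tool deltas cm [ 0.29  3.66 13.21] tool x yaw deg -0.51 tilt [-0.0016  0.0011 -1.    ] q [-0.55  0.01  1.69  0.    1.45  1.03] F [ 0.7 -0.3 -3.7]
```

Emit:
drive_tool(deltas=[{"fingers":1,"tx":0.1,"ty":1.2,"tz":1.5,"yaw":0},{"fingers":1,"tx":0.1,"ty":1.5,"tz":2.5,"yaw":0},{"fingers":1,"tx":0.1,"ty":1.0,"tz":2.5,"yaw":0},{"fingers":1,"tx":0,"ty":0,"tz":2.5,"yaw":0},{"fingers":1,"tx":0,"ty":0,"tz":1.5,"yaw":0}])

```text
clock: 8.13
tool_pos: [0.4924, -0.2756, 0.0847]
tcp_rot: [-0.001, 1.0, -0.005, -0.002]
wrist_force: [0.4, 1.1, -4.5]
grip_width: 0.0175
finger_force: 46.6
```

Emit:
drive_tool(deltas=[{"fingers":1,"tx":0,"ty":0,"tz":0.6,"yaw":0},{"fingers":1,"tx":0,"ty":0,"tz":0,"yaw":0},{"fingers":1,"tx":0,"ty":0,"tz":0,"yaw":0}])

```text
clock: 8.38
tool_pos: [0.4943, -0.2762, 0.0827]
tcp_rot: [0.0, 1.0, -0.003, 0.0]
wrist_force: [0.2, -0.7, -2.9]
grip_width: 0.0174
finger_force: 46.6
```

```bash
python3 go.py .4930 -.2755 .0541;python3 - <<'E'
from h import *
im,d=ctrl.grab_frame("scene")
cv2.imwrite("pics/crop5.png",cv2.resize(im[160:290,100:270],None,fx=4,fy=4))
E
```

```text
clock 8.38 tool deltas cm [-0.13 -0.07  2.86] tool x yaw deg -0.4 tilt [ 1.e-04 -0.e+00 -1.e+00] q [-0.6   0.16  1.73  0.    1.25  0.98] F [ 0.2 -0.7 -2.9]
```

View pics/crop5.png

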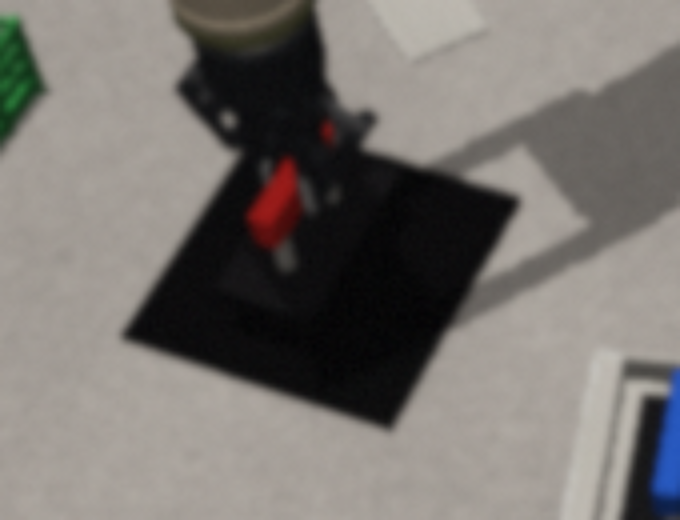

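The marver is held over the board (plate at about crop 310,240), still raised, so it shows shifted up the picture. 2.9 cm remain; I'll lower it slowly.

Emit:
drive_tool(deltas=[{"fingers":1,"tx":-0.1,"ty":0,"tz":0.7,"yaw":0},{"fingers":1,"tx":0,"ty":0,"tz":0.8,"yaw":0},{"fingers":1,"tx":0,"ty":0,"tz":0.5,"yaw":0},{"fingers":1,"tx":0,"ty":0,"tz":0.2,"yaw":0},{"fingers":1,"tx":0,"ty":0,"tz":0,"yaw":0}])

```text
clock: 8.85
tool_pos: [0.4924, -0.276, 0.0592]
tcp_rot: [-0.001, 1.0, -0.003, -0.001]
wrist_force: [0.6, 0.4, -2.9]
grip_width: 0.0176
finger_force: 46.7
```

Emit:
drive_tool(deltas=[{"fingers":1,"tx":0,"ty":0,"tz":0.1,"yaw":0},{"fingers":1,"tx":0,"ty":0,"tz":0.1,"yaw":0},{"fingers":1,"tx":0,"ty":0,"tz":0,"yaw":0}])

```text
clock: 9.1
tool_pos: [0.4932, -0.2765, 0.0583]
tcp_rot: [0.0, 1.0, -0.003, 0.0]
wrist_force: [0.2, 0.4, -3.9]
grip_width: 0.0175
finger_force: 46.7
```

```bash
python3 go.py .4930 -.2755 .0541
```

```text
clock 9.1 tool deltas cm [-0.02 -0.1   0.42] tool x yaw deg -0.36 tilt [ 2.e-04 -1.e-04 -1.e+00] q [-0.6   0.19  1.75  0.    1.2   0.98] F [ 0.2  0.4 -3.9]
```

Emit:
drive_tool(deltas=[{"fingers":1,"tx":0,"ty":-0.1,"tz":0.1,"yaw":0},{"fingers":1,"tx":0,"ty":0,"tz":0.1,"yaw":0},{"fingers":1,"tx":0,"ty":0,"tz":0.1,"yaw":0},{"fingers":1,"tx":0,"ty":0,"tz":0,"yaw":0},{"fingers":1,"tx":0,"ty":0,"tz":0,"yaw":0}])

```text
clock: 9.52
tool_pos: [0.493, -0.2754, 0.0552]
tcp_rot: [-0.0, 1.0, -0.003, -0.0]
wrist_force: [-0.7, -0.1, -3.4]
grip_width: 0.0172
finger_force: 46.7
```

Emit:
drive_tool(deltas=[{"fingers":1,"tx":0,"ty":0,"tz":0.05,"yaw":0},{"fingers":1,"tx":0,"ty":0,"tz":0.05,"yaw":0},{"fingers":1,"tx":0,"ty":0,"tz":0,"yaw":0},{"fingers":1,"tx":0,"ty":0,"tz":0,"yaw":0}])

```text
clock: 9.85
tool_pos: [0.4931, -0.2755, 0.0543]
tcp_rot: [-0.0, 1.0, -0.003, 0.0]
wrist_force: [-0.1, -0.7, -3.4]
grip_width: 0.0176
finger_force: 46.7
```

Emit:
drive_tool(deltas=[{"fingers":1,"tx":0,"ty":0,"tz":0.05,"yaw":0},{"fingers":1,"tx":0,"ty":0,"tz":0.05,"yaw":0},{"fingers":1,"tx":0,"ty":0,"tz":0,"yaw":0},{"fingers":1,"tx":0,"ty":0,"tz":0,"yaw":0}])

```text
clock: 10.18
tool_pos: [0.4933, -0.2757, 0.0541]
tcp_rot: [0.0, 1.0, -0.003, 0.0]
wrist_force: [-4.4, 0.9, 5.6]
grip_width: 0.0174
finger_force: 48.0
```

Contact at +5.6 N. I'll release gently, then retreat upward.

Emit:
drive_tool(deltas=[{"fingers":1,"tx":0,"ty":0,"tz":0,"yaw":0},{"fingers":2.0,"tx":0,"ty":0,"tz":0,"yaw":0},{"fingers":3,"tx":0,"ty":0,"tz":0,"yaw":0},{"fingers":5,"tx":0,"ty":0,"tz":0,"yaw":0},{"fingers":5,"tx":0,"ty":0,"tz":0,"yaw":0}], force=20)

```text
clock: 10.6
tool_pos: [0.4932, -0.2755, 0.0533]
tcp_rot: [0.0, 1.0, -0.003, 0.0]
wrist_force: [-0.1, 0.2, 0.1]
grip_width: 0.0504
finger_force: 0.0
```

Emit:
drive_tool(deltas=[{"fingers":5,"tx":0,"ty":0,"tz":0,"yaw":0},{"fingers":5,"tx":0,"ty":0,"tz":-0.5,"yaw":0},{"fingers":5,"tx":0,"ty":0,"tz":-1.5,"yaw":0},{"fingers":5,"tx":0,"ty":0,"tz":-2.5,"yaw":0},{"fingers":5,"tx":0,"ty":0,"tz":-3.5,"yaw":0}])

```text
clock: 11.02
tool_pos: [0.4911, -0.2741, 0.1313]
tcp_rot: [-0.002, 1.0, -0.003, -0.002]
wrist_force: [1.3, -1.3, 0.1]
grip_width: 0.0501
finger_force: 0.0
```

Emit:
drive_tool(deltas=[{"fingers":5,"tx":-3,"ty":0,"tz":-2.5,"yaw":0},{"fingers":5,"tx":-3,"ty":2,"tz":-2,"yaw":0},{"fingers":5,"tx":0,"ty":3.5,"tz":-2,"yaw":0},{"fingers":5,"tx":0,"ty":3.5,"tz":0,"yaw":0},{"fingers":5,"tx":0,"ty":3.5,"tz":0,"yaw":0}])

```text
clock: 11.43
tool_pos: [0.4326, -0.4022, 0.2014]
tcp_rot: [0.002, 1.0, -0.003, 0.002]
wrist_force: [0.2, 0.9, 0.6]
grip_width: 0.05
finger_force: 0.0
```

Emit:
drive_tool(deltas=[{"fingers":5,"tx":0,"ty":3.5,"tz":0,"yaw":0},{"fingers":5,"tx":0,"ty":3.5,"tz":0,"yaw":0},{"fingers":5,"tx":0,"ty":3,"tz":0,"yaw":0},{"fingers":5,"tx":0,"ty":0,"tz":0,"yaw":0}])

```text
clock: 11.77
tool_pos: [0.43, -0.5049, 0.1974]
tcp_rot: [0.001, 1.0, -0.005, -0.0]
wrist_force: [0.4, -1.5, 0.2]
grip_width: 0.0499
finger_force: 0.0
```

Run:
```python
from h import *
for n,roi in(("top",(425,130,545,260)),("scene",(110,150,250,280))):
    im,d=ctrl.grab_frame(n); X,sel,h,s,v=measure(n,im,d,roi)
    red=sel&((h<10)|(h>170))&(s>120)&(v>60); c=biggest(red); print(n,"red z",np.percentile(X[...,2][red],[50,90]),box(plane(n,c,.084)))
    b=biggest(sel&(v<60)); print("board",box(plane(n,b,.006)))
    if n=="top": cv2.imwrite("pics/end.png",im)
print(ctrl.observe()["clock"])
```

```text
top red z [0.0814533  0.08437963] (array([ 491.9, -271.2]), array([90.8, 27.2]), -0.4)
board (array([ 489.9, -274.7]), array([199. , 196.4]), 89.5)
scene red z [0.07944076 0.08540202] (array([ 502.5, -273. ]), array([105.7,  32.4]), -0.5)
board (array([ 493.5, -277.4]), array([198.1, 198.1]), -0.5)
11.8667
```

View pics/end.png

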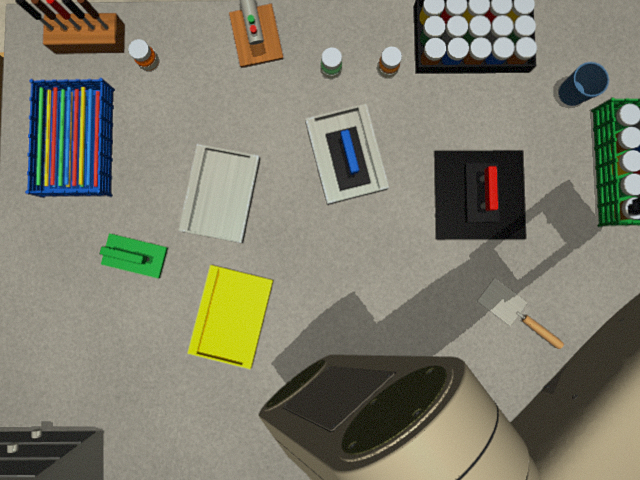

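The marver stands flat in the middle of the board: plate about (483,192), board centre (480,195). The blue marver is untouched at (349,152). I'll hand it in.

```bash
python3 -c "
from cell import ctrl
print(ctrl.finish_job())"
```

```text
the job is handed in; nothing more can be done
None
```

The red marver was turned square in its pan, lifted out and set down flat within about 3 mm of the board's centre in about 12 s; the blue one was left alone and the job is handed in.

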